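# Push the lint screen home and start the dryer

### The job

The lint screen on top of the dryer is standing up out of its slot: push it straight down with the fingertips until its cover plate is fully home on the top, and only then press the dryer's start button (the large round one) all the way in, hold it in for a good second, let it spring back and withdraw. Press gently, do not pull the screen out or lift anything, and leave the two dials, the small square button and the things standing on the dryer alone.

Things in the scene. Friction and masses are not known exactly. Their poses are not given: they have to be found in the camera images.
- dryer: White enamelled clothes dryer, 620 (x) by 660 (y) mm in plan, on the floor in front of the robot; fixed. Origin: centre of its flat top (the deck), 110 mm above the robot's mounting surface. x runs along its width, y from rear to front (door), z up. The console, 125 mm high, stands along the whole rear of the deck (y -330 to -165 mm).
- console_face (a point): Point on the middle line of the console's sloping face, at x 0, y -225, z 77 mm in the dryer's frame; point axes are the dryer's. The face slopes 38 degrees from level, rising to the rear: normal (0, 0.616, 0.788). Along the middle line stand (x in mm): large timer dial -245, start button -150, small square button -95, small heat dial -30; the rest is plain.
- lint_grip (a point): Middle of the top of the lint screen's finger grip: a bar 110 (x) by 16 (y) by 14 mm high on the screen's flat white cover plate, 230 (x) by 70 (y) by 6 mm thick. Axes as the dryer's. The plate is just in front of the console, centred at x -165, y -85 mm in the dryer's frame; the grip's top is 20 mm above the deck when home. Push anywhere on grip or plate.
- lint (a joint): How far the lint screen stands up out of its slot, m: 0 = fully home, plate flat on the deck; it starts 0.018 to 0.032. It slides straight up and down with about 6 N of friction, stays where it is left, and stops solidly at 0.
- start_top (a point): Centre of the top of the start button: round, white, slightly domed, 37 mm across, 12 mm proud of the sloping console face, in a thin metal bezel (48 mm across, 4 mm high). Site z points straight out of the console face, x along the console (dryer's x), y down the face. The point moves with the button.
- start (a joint): Travel of the start button, pressed straight into the console face, m: 0 = released, 0.006 = all the way in (solid stop). Spring: 2 N to begin, 6 N all the way in; it counts as pressed beyond 0.004 and springs back when released.
- signal_top (a point): Centre of the top of the small square white end-of-cycle button, 16 mm wide and 9 mm proud of the face, next to the start button (55 mm centre to centre). Not to be pressed. Axes as for the start button.
- signal (a joint): Travel of the small square button, m: 0 = released, 0.004 = all the way in.
- timer_pointer (a point): Tip of the pointer of the large white timer dial (66 mm across, bar grip 26 mm proud of the face; its axis is 95 mm from the start button's, on the side nearer the robot); the point is 28 mm from the dial's axis and turns with it. Not to be turned; its setting varies.
- heat_pointer (a point): Tip of the pointer of the small white heat dial (44 mm across, 23 mm proud of the face, axis 120 mm from the start button's, on the far side); the point is 19 mm from its axis and turns with it. Not to be turned; its setting varies.
- detergent: Loose white detergent bottle, 80 mm across, 170 mm high, about 0.5 kg, standing on the deck. Origin: centre of its underside. Leave alone.
- foil_tape: Loose roll of foil tape lying flat on the deck: bright metal ring 100 mm across, hole 76 mm, 48 mm high. Origin: centre of its underside. Leave alone.
- scoop: Loose white plastic measuring cup, 70 mm across at the rim, 65 mm high, standing mouth up on the deck. Origin: centre of its underside. Leave alone.

How it is judged:
On the way, in this order (a step that is already met when the one before it is completed fails the run):
1. the lint screen is pushed fully home (less than 2 mm up) (value of joint lint below 0.002 m), for 0.2 s.
2. the start button is held in (beyond 4 mm) for 0.8 s with the fingers (value of joint start above 0.004 m and contact force between the fingers and dryer above 0.5 N), for 0.8 s.
At the end, for the whole second after the job is handed in: Lint screen home within 3 mm, start and square buttons sprung back (within 1 mm), both dial pointers within 6 mm of where they were, and bottle, tape roll and cup upright, at rest and within 20 mm of where they stood (value of joint lint below 0.003 m and value of joint each of start, signal below 0.001 m and distance of each of timer_pointer, heat_pointer from where it was at the start of the episode below 0.006 m and distance of each of detergent, foil_tape, scoop from where it was at the start of the episode below 0.02 m and angle between each of detergent, foil_tape, scoop's own z axis and vertical below 0.1 rad and linear speed of each of detergent, foil_tape, scoop below 0.02 m/s); the robot touches nothing.
It fails at once if the start button is pressed (beyond 3 mm) before the lint screen is home (within 4 mm) (value of joint start above 0.003 m and value of joint lint above 0.004 m).
It fails at once if the lint screen is pulled up out of its slot (beyond 40 mm) (value of joint lint above 0.04 m).
It fails at once if the small square button is pressed (beyond 2 mm) or a dial turned (pointer moved over 6 mm) (value of joint signal above 0.002 m or distance of any of timer_pointer, heat_pointer from where it was at the start of the episode above 0.006 m).
It fails at once if the bottle, tape roll or cup is moved by over 20 mm or tipped (distance of any of detergent, foil_tape, scoop from where it was at the start of the episode above 0.02 m or angle between any of detergent, foil_tape, scoop's own z axis and vertical above 0.3 rad).
It fails at once if the robot leans on the dryer with more than 50 N (contact force between any of the fingers, the arm and dryer above 50 N).
It also fails if it takes over 45 s, if anything falls off the work surface, if the arm or the gripper's body presses on something with over 40 N, if the wrist force passes 120 N, or if a joint passes its speed limit or range.

### The arm

A 6-joint arm with a two-finger parallel gripper is mounted at the origin on the work surface. World frame = base frame: x ahead of the robot, y to its left, z up, the work surface at z = 0. Lengths are in m, angles in rad, forces in N, time in s.
With the tool pointing down it reaches from about 0.3 to 0.775 m from the base axis. Payload 14.6 kg.
Tool frame: the origin (TCP) lies midway between the tips of the shut fingers; the grasp point (between the pads) lies 19 mm behind it (ctrl.pinch_z is the z of the grasp point in the tool frame, in m); z points along the fingers, y is the line along which they close (so a half turn about z gives the same grasp; the last joint's range is limited). The gripper opens to 94 mm and grips with 3 to 60 N. Pads are 16 mm wide; open, the fingers measure 119 mm over their backs; the gripper's body (75 mm by 177 mm) begins 78 mm behind the grasp point.
Start: joints at [1.281, 0.3, 1.521, -0, 1.321, -0.067], TCP at [0.122, 0.536, 0.205] pointing down, gripper open.
Joint ranges: [-3.03, 3.03], [-0.79, 2.21], [0.23, 2.52], [-1.04, 4.18], [0, 3.07], [-2.55, 2.55]. Speed limits (rad/s): [2.22, 2.22, 2.57, 3.14, 3.14, 3.14].

### API

Orientations are given as [roll, pitch, yaw] about the fixed x, y, z axes, in that order (R = Rz(yaw) Ry(pitch) Rx(roll)).
In Python, from station import ctrl, camera, ticket gives the robot as it stands. The module is installed in compiled form; this text tells all that it offers.
- The arm moves only by the shell command python3 -m inch 'ROWS' [FORCE]. ROWS is text: rows parted by semicolons, each of 7 numbers parted by spaces: the opening, from -1 (shut) to 1 (fully open), then the shift along the tool's x, y, z in units of 0.03 m (1.0 is 0.03 m), then the turn, a rotation vector about the tool's x, y, z in units of 10 degrees (1.0 is 10 degrees). In form: grip dx dy dz rx ry rz; .... A call has 1 to 10 rows; each row shifts and turns the commanded pose from where the row before left it, along the tool's axes as they then stand; what a row does not reach is not made up. A row lasts 1/8 s, in which the tool goes at most 62.5 mm and 10.7 degrees, less where a joint would pass 70% of its speed; a pose out of reach is approached as far as the arm can. A call with a number of a shift or a turn outside -1 to 1 is refused whole. A call with a gripper value outside its range is refused whole. The fingers move at their own pace and stop on an object; FORCE is the grip in N (left out, the last holds). Time passes only in rows, so rows that do not move let the fingers close. It gives the time, the measured TCP pose, the force, the opening and the grip force at its end, in the units of the state.
- ctrl.get_obs(): the state, without advancing time (a new reading comes with each control period).
- camera(name): name is "scene" or "top" or "wrist"; returns a dict with "img" (420x560x3 uint8, blue, green, red), "range_z" (420x560 float32, m along the optical axis (not along the pixel's ray), 0 where there is no reading), "intrinsics" (3x3 intrinsics, pixels), "k1" (the pictures are not rectified: a ray, as slopes to the right and down, at radius r is drawn at 1 + k1 r^2 times it, then the intrinsics apply), "view" (4x4, takes a point from world to camera coordinates). Camera axes: x right, y down, z forward; pixel columns grow to the right and rows downward; lengths in m; the calibration is good to about 2 mm. A picture is of the moment at which its call begins.
- ticket.hand_in(): hands the job in; it is judged then, once.
The state is a dict: "time_s": time; "qpos": joint angles; "joint_vel": joint speeds; "tau": joint torques, N m; "ee_pos": TCP position; "eef_rot": TCP orientation; "force": force on the tool from outside, world axes, zero at the start; "moment": the same for the moment, N m; "grip_width": finger opening in m; "grip_force": force on a finger pad.
Only numpy, scipy, OpenCV 4.12 (cv2) and the standard library are available. Lean on these libraries where they do the work, as an engineer would, in place of code of your own. Each camera call takes 0.05 s, during which the arm holds its last target. There are 200 camera calls.

## Working session

There is one attempt and no reset: what is moved stays moved. The work goes in short steps, Python scripts to look and compute and a shell command to move; the robot and the scene stay as the last step left them, time stands still between calls to the robot, and variables do not carry over. Pictures are saved under pics/ and viewed, at most 10 in all, crops included, and the job is handed in when it is done.

```bash
mkdir -p pics
cat > h.py <<'E'
import numpy as np, cv2
from station import ctrl, camera
def world(c,u,v,z=None):
    K=c["intrinsics"];d=np.array([(u-K[0,2])/K[0,0],(v-K[1,2])/K[1,1]]);s=d.copy()
    for _ in range(10): s=d/(1+c["k1"]*(s@s))
    if z is None:
        p=c["range_z"][int(v)-1:int(v)+2,int(u)-1:int(u)+2];p=p[p>0];z=np.median(p) if len(p) else np.nan
    T=np.linalg.inv(c["view"]);return T[:3,:3]@(z*np.array([*s,1]))+T[:3,3]
E
python3 - <<'E'
from h import *
import pickle
for n in("scene","top"):
    c=camera(n);pickle.dump(c,open(n+".pkl","wb"));cv2.imwrite(f"pics/{n}1.png",c["img"])
o=ctrl.get_obs();print(o["ee_pos"],o["eef_rot"],o["time_s"])
E
```

```text
[0.12148075 0.53618146 0.20494768] [-3.14056477e+00 -6.91944774e-05  2.91879285e+00] 0.1
```

View pics/scene1.png

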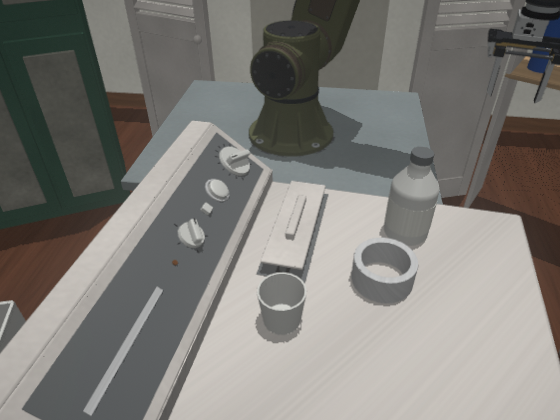

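View pics/top1.png

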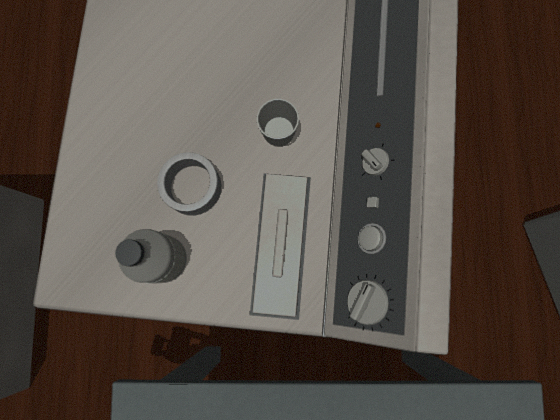

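The top view shows the start button at (371,238), the square button at (373,202), the heat dial at (375,160) and the timer at (368,302). The grip bar runs from (282,209) to (278,275), the cup is at (279,123), and the tape and bottle are well to the left.

Run:
```python
from h import *
import pickle
np.set_printoptions(precision=4,suppress=True)
c=pickle.load(open("top.pkl","rb"));s=pickle.load(open("scene.pkl","rb"))
for n,u,v in [("start",371,238),("signal",373,202),("gripA",282,211),("gripM",280,242),("gripB",278,273),("plate",268,242),("deck",230,260),("deck2",220,100),("scooprim",279,101),("face1",355,215),("face2",395,215),("face3",360,110),("face4",400,110),("platecorner",265,175),("pc2",309,177),("pc3",297,318),("pc4",252,314),("cornerdeck",36,305),("bottle",130,252)]: print(n,world(c,u,v))
for n,u,v in [("start",217,187),("signal",207,209),("grip",296,216)]: print("scene",n,world(s,u,v))
```

```text
start [ 0.5447 -0.0602  0.2002]
signal [ 0.5999 -0.0659  0.1958]
gripA [0.5943 0.0735 0.1504]
gripM [0.5438 0.0768 0.1514]
gripB [0.4946 0.0802 0.151 ]
plate [0.5452 0.0969 0.1378]
deck [0.5174 0.1627 0.1106]
deck2 [0.8039 0.1855 0.11  ]
scooprim [0.7756 0.0774 0.1684]
face1 [ 0.5841 -0.0418  0.1693]
face2 [ 0.5775 -0.0949  0.2107]
face3 [ 0.7587 -0.0557  0.1667]
face4 [ 0.741  -0.1103  0.2096]
platecorner [0.664  0.1038 0.1119]
pc2 [0.6602 0.0275 0.1096]
pc3 [0.4218 0.0504 0.1121]
pc4 [0.4282 0.1248 0.1105]
cornerdeck [0.4418 0.4951 0.1077]
bottle [0.5201 0.2727 0.2795]
scene start [ 0.5516 -0.059   0.1985]
scene signal [ 0.6075 -0.0619  0.1942]
scene grip [0.5538 0.0795 0.1505]
```

```bash
python3 -m inch '-1 0 0 -1 0 0 -0.76; -1 -0.97 -0.87 0 0 0 0; -1 -0.97 -0.87 0 0 0 0; -1 -0.97 -0.87 0 0 0 0; -1 -0.97 -0.87 0 0 0 0; -1 -0.97 -0.87 0 0 0 0; -1 -0.97 -0.87 0 0 0 0; -1 -0.97 -0.87 0 0 0 0; -1 -0.97 -0.87 0 0 0 0' 10
```

```text
time_s: 1.23
ee_pos: [0.3352, 0.3064, 0.2353]
eef_rot: [-3.141, -0.0, 3.051]
force: [-0.2, 0.2, 0.1]
grip_width: 0.0071
grip_force: 0.0
```

```bash
python3 -m inch '-1 -0.97 -0.87 0 0 0 0; -1 -0.97 -0.87 0 0 0 0; -1 -0.97 -0.87 0 0 0 0; -1 -0.97 -0.87 0 0 0 0; -1 -0.97 -0.87 0 0 0 0; -1 -0.97 -0.87 0 0 0 0; -1 -0.97 -0.87 0 0 0 0; -1 -0.97 -0.87 0 0 0 0; -1 0 0 0 0 0 0'
```

```text
time_s: 2.35
ee_pos: [0.5484, 0.0769, 0.2346]
eef_rot: [-3.141, -0.001, 3.049]
force: [-0.4, 0.4, 0.6]
grip_width: 0.0004
grip_force: 0.0
```

```bash
python3 -m inch '-1 0.15 0 0.6 0 0 0; -1 0 0 0.7 0 0 0; -1 0 0 0.7 0 0 0; -1 0 0 0.5 0 0 0; -1 0 0 0.2 0 0 0; -1 0 0 0.15 0 0 0; -1 0 0 0.15 0 0 0; -1 0 0 0.1 0 0 0; -1 0 0 0.1 0 0 0'
```

```text
time_s: 3.48
ee_pos: [0.5432, 0.0791, 0.1396]
eef_rot: [3.141, 0.0, 3.051]
force: [-3.7, 1.9, 4.1]
grip_width: 0.0007
grip_force: 2.4
```

```bash
python3 -m inch '-1 0 0 0.08 0 0 0; -1 0 0 0.08 0 0 0; -1 0 0 0.06 0 0 0; -1 0 0 0.05 0 0 0; -1 0 0 0 0 0 0'; python3 -m inch '-1 0 0 0.04 0 0 0; -1 0 0 0 0 0 0'
```

```text
time_s: 4.1
ee_pos: [0.5433, 0.0788, 0.1312]
eef_rot: [-3.141, 0.0, 3.051]
force: [0.3, 0.8, 1.4]
grip_width: 0.0007
grip_force: 0.7
time_s: 4.35
ee_pos: [0.5433, 0.0788, 0.1303]
eef_rot: [-3.141, 0.0, 3.051]
force: [-1.4, 1.2, 5.3]
grip_width: 0.0005
grip_force: 2.3
```

```bash
python3 -m inch '-1 0 0 0.03 0 0 0; -1 0 0 0 0 0 0'; python3 -m inch '-1 0 0 0.03 0 0 0; -1 0 0 0 0 0 0';  python3 -m inch '-1 0 0 0.03 0 0 0; -1 0 0 0 0 0 0'
```

```text
time_s: 4.6
ee_pos: [0.5434, 0.0788, 0.1302]
eef_rot: [-3.141, 0.001, 3.051]
force: [-4.5, 0.4, 12.4]
grip_width: 0.0005
grip_force: 6.4
time_s: 4.85
ee_pos: [0.5434, 0.0788, 0.1301]
eef_rot: [-3.141, 0.001, 3.051]
force: [-8.2, 0.3, 20.5]
grip_width: 0.0005
grip_force: 10.5
time_s: 5.1
ee_pos: [0.5435, 0.0788, 0.13]
eef_rot: [-3.142, 0.002, 3.051]
force: [-12.6, -0.4, 28.9]
grip_width: 0.0004
grip_force: 14.5
```

The screen is on its solid stop (tip at z = 0.130). Next I lift off and tilt.

```bash
python3 -m inch '-1 0 0 -0.3 0 0 0; -1 0 0 -1 0 0 0; -1 0 0 -1 0 0 0; -1 0 0 -1 0 0 0; -1 0 0 -1 0 0 0; -1 0 0 0 0.95 0 0; -1 0 0 0 0.95 0 0; -1 0 0 0 0.95 0 0; -1 0 0 0 0.95 0 0; -1 0 0 0 0 0 0'
python3 - <<'E'
from h import *
import pickle
from scipy.spatial.transform import Rotation as Ro
np.set_printoptions(precision=4,suppress=True)
c=camera("top");pickle.dump(c,open("top2.pkl","wb"))
s=camera("scene");w=camera("wrist");pickle.dump(w,open("w.pkl","wb"))
a=np.hstack([c["img"][150:350,230:430],s["img"][130:330,150:350]])
cv2.imwrite("pics/b.png",cv2.resize(a,None,fx=2,fy=2,interpolation=cv2.INTER_CUBIC));cv2.imwrite("pics/w.png",w["img"])
o=ctrl.get_obs();R=Ro.from_euler("xyz",o["eef_rot"]).as_matrix();print(o["qpos"],R)
print(world(c,280,242),world(c,300,250))
E
```

```text
time_s: 6.35
ee_pos: [0.5429, 0.0802, 0.2544]
eef_rot: [-2.477, -0.003, 3.054]
force: [0.2, -0.4, -0.6]
grip_width: 0.0004
grip_force: 0.0
[ 0.3518  0.437   1.3479 -0.5904  1.6595 -1.0895] [[-0.9959  0.072  -0.0552]
 [ 0.0907  0.7865 -0.6109]
 [-0.0006 -0.6134 -0.7898]]
[0.5458 0.0775 0.129 ] [0.5335 0.0444 0.1147]
```

View pics/b.png

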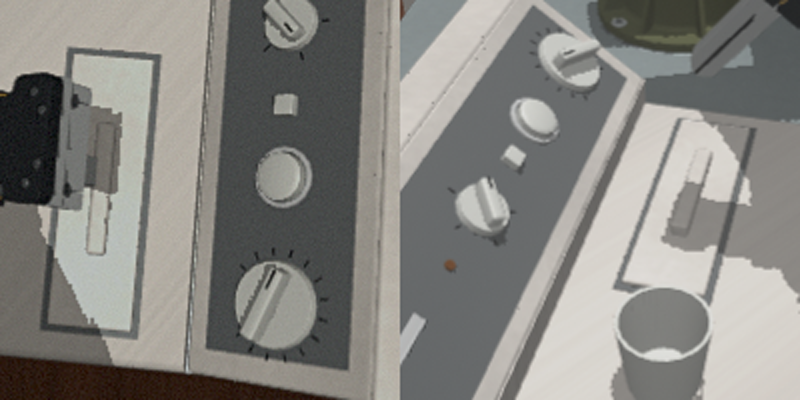

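View pics/w.png

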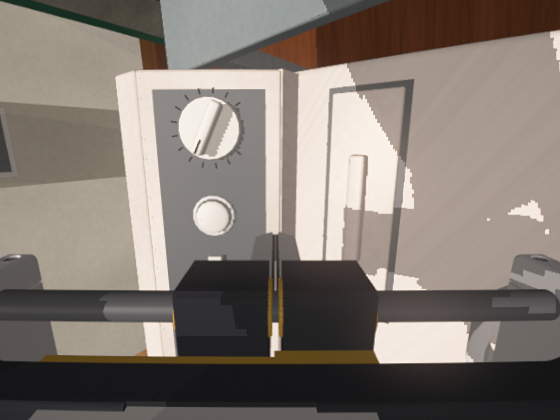

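The plate is home. The start cap centre is at about (369.5,238) in the top view, (217,189.5) in the scene view and (212,216) in the wrist view.

Run:
```python
from h import *
import pickle
from scipy.spatial.transform import Rotation as Ro
np.set_printoptions(precision=4,suppress=True)
c=pickle.load(open("top2.pkl","rb"));w=pickle.load(open("w.pkl","rb"));s=pickle.load(open("scene.pkl","rb"))
P=[world(c,369.5,238),world(s,217,189),world(w,212,216)];print(np.array(P))
o=ctrl.get_obs();R=Ro.from_euler("xyz",o["eef_rot"]).as_matrix()
for p in P: print(R.T@(p-o["ee_pos"])/.03)
print(R.T@(np.array([.547,-.0585,.1975])-o["ee_pos"])/.03)
```

```text
[[ 0.545  -0.0584  0.1976]
 [ 0.5568 -0.0577  0.1982]
 [ 0.5443 -0.0555  0.1974]]
[-0.4667 -2.377   4.3446]
[-0.8586 -2.3424  4.2921]
[-0.4344 -2.2996  4.2903]
[-0.5345 -2.3725  4.3444]
```

```bash
python3 -m inch '-1 -0.25 -0.8 0 0 0 0; -1 -0.25 -0.8 0 0 0 0; -1 0 -0.74 0.5 0 0 0; -1 0 0 1 0 0 0; -1 0 0 1 0 0 0; -1 0 0 0.8 0 0 0; -1 0 0 0.5 0 0 0; -1 0 0 0.2 0 0 0; -1 0 0 0 0 0 0'
python3 - <<'E'
from h import *
from scipy.spatial.transform import Rotation as Ro
np.set_printoptions(precision=4,suppress=True)
w=camera("wrist");c=camera("top");s=camera("scene")
a=np.hstack([w["img"][150:400,150:400],c["img"][150:350,230:430][:250].repeat(1,0) if 0 else cv2.resize(c["img"][170:295,300:425],(250,250)),cv2.resize(s["img"][130:255,150:275],(250,250))])
cv2.imwrite("pics/p.png",a)
o=ctrl.get_obs();R=Ro.from_euler("xyz",o["eef_rot"]).as_matrix();print(R.T@(np.array([.546,-.0572,.1975])-o["ee_pos"])/.03)
E
```

```text
time_s: 7.62
ee_pos: [0.5466, -0.0511, 0.2055]
eef_rot: [-2.479, 0.001, 3.051]
force: [0.8, 0.5, 0.2]
grip_width: 0.0004
grip_force: 0.0
[ 0.0054 -0.005   0.3509]
```

View pics/p.png

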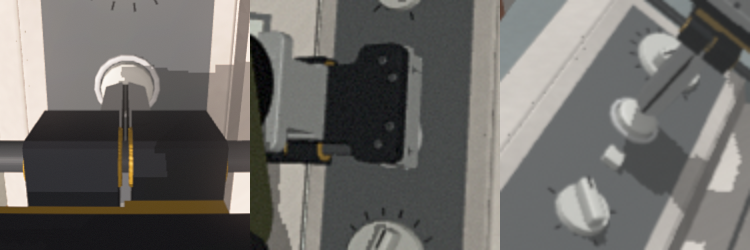

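The three views show the narrow shut fingertips about 10 mm off the middle of the start cap, clear of the square button and both dials.

```bash
python3 -m inch '-1 0 0 0.15 0 0 0; -1 0 0 0.1 0 0 0; -1 0 0 0.1 0 0 0; -1 0 0 0.07 0 0 0; -1 0 0 0 0 0 0'; python3 -m inch '-1 0 0 0.07 0 0 0; -1 0 0 0 0 0 0'; python3 -m inch '-1 0 0 0.06 0 0 0; -1 0 0 0 0 0 0'
```

```text
time_s: 8.4
ee_pos: [0.5458, -0.0587, 0.1952]
eef_rot: [-2.479, 0.0, 3.051]
force: [-0.3, 2.6, 2.6]
grip_width: 0.0005
grip_force: 1.9
time_s: 8.65
ee_pos: [0.5457, -0.06, 0.1936]
eef_rot: [-2.478, 0.0, 3.052]
force: [-1.0, 4.3, 3.8]
grip_width: 0.0005
grip_force: 2.6
time_s: 8.9
ee_pos: [0.5457, -0.0606, 0.1928]
eef_rot: [-2.479, 0.001, 3.052]
force: [-3.9, 9.4, 9.3]
grip_width: 0.0004
grip_force: 6.8
```

Motion has stopped and the force is rising past 6 N, so the button is on its stop. I push a touch more and hold.

```bash
python3 -m inch '-1 0 0 0.03 0 0 0; -1 0 0 0 0 0 0;-1 0 0 0 0 0 0;-1 0 0 0 0 0 0;-1 0 0 0 0 0 0;-1 0 0 0 0 0 0;-1 0 0 0 0 0 0;-1 0 0 0 0 0 0;-1 0 0 0 0 0 0;-1 0 0 0 0 0 0'; python3 -m inch '-1 0 0 0 0 0 0;-1 0 0 0 0 0 0;-1 0 0 0 0 0 0;-1 0 0 0 0 0 0'
```

```text
time_s: 10.15
ee_pos: [0.5457, -0.0607, 0.1927]
eef_rot: [-2.479, 0.002, 3.052]
force: [-5.5, 15.3, 15.5]
grip_width: 0.0004
grip_force: 10.5
time_s: 10.65
ee_pos: [0.5458, -0.0607, 0.1927]
eef_rot: [-2.479, 0.002, 3.052]
force: [-6.4, 14.6, 15.6]
grip_width: 0.0007
grip_force: 10.5
```

```bash
python3 -m inch '-1 0 0 -0.2 0 0 0; -1 0 0 -0.5 0 0 0; -1 0 0 -1 0 0 0; -1 0 0 -1 0 0 0; -1 0 0 -1 0 0 0; -1 0 0 -0.5 0 0 0; -1 0 0 0 0 0 0; -1 0 0 0 0 0 0'
python3 - <<'E'
from h import *
c=camera("top");w=camera("wrist");s=camera("scene")
cv2.imwrite("pics/e.png",np.hstack([cv2.resize(i["img"],(400,300)) for i in(c,s)]))
print(world(w,212,300))
print(world(c,369.5,238))
E
```

```text
time_s: 11.65
ee_pos: [0.5522, 0.015, 0.2897]
eef_rot: [-2.478, -0.001, 3.051]
force: [-0.5, -0.1, -0.1]
grip_width: 0.0003
grip_force: 0.0
[0.52646638 0.0810618  0.39445022]
[ 0.54493398 -0.05837311  0.19788115]
```

View pics/e.png

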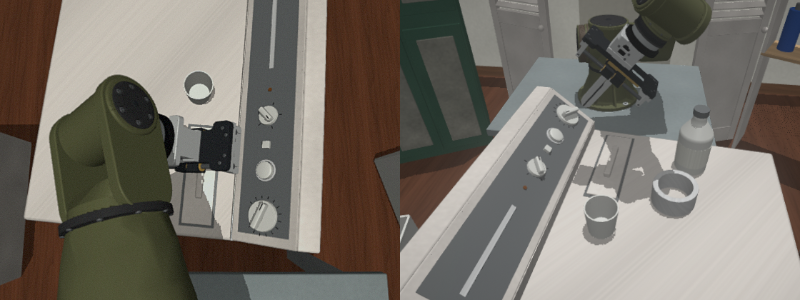

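The start button has sprung back to its original height (0.198), the screen is home, nothing else has moved, and the robot is clear of the dryer.

```bash
python3 -c "
from station import ticket;print(ticket.hand_in())"
```

```text
the job is handed in; nothing more can be done
None
```

The lint screen was pushed down onto its stop, then the start button was held fully in for over 1.5 s and sprang back, the arm was withdrawn clear with nothing else visibly moved, and the job was handed in; hand-in returned no verdict.

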